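Open the spindle guard and seat the taper arbor

ROBOT

A 6-joint arm with a two-finger parallel gripper is mounted at the origin on the work surface. World frame = base frame: x ahead of the robot, y to its left, z up, the work surface at z = 0. Lengths are in mm, angles in degrees, forces in N, time in s.
With the tool pointing down it reaches from about 300 to 850 mm from the base axis. Payload 4.2 kg.
Tool frame: the origin (TCP) lies at the very end of the fingers, on their centre line; the grasp point (between the pads) lies 19 mm behind it (env.grip_depth is the distance from the TCP to the grasp point, in mm); y points along the fingers, z is the direction in which the jaws open and shut, and the axes are right-handed (so a half turn about y gives the same grasp; the last joint's range is limited). The gripper opens to 91 mm and grips with 3 to 60 N. Pads are 32 mm wide; open, the fingers measure 118 mm over their backs; the gripper's body (76 mm by 178 mm) begins 60 mm behind the grasp point.
Start: joints at [-74.083, 18.312, 89.639, -0, 72.044, -1.146], TCP at [168.718, -549.707, 213.976] pointing down, gripper open.
Joint ranges: [-177.97, 177.97], [-48.28, 115.42], [12.27, 149.76], [-77.06, 257.06], [2.81, 150.46], [-146.56, 146.56]. Speed limits (degrees/s): [147.25, 147.25, 180, 180, 180, 180].

INTERFACE

Orientations are given as [roll, pitch, yaw] about the fixed x, y, z axes, in that order (R = Rz(yaw) Ry(pitch) Rx(roll)).
In Python, from workcell import state, imaging, job, env gives the robot as it stands.
- The arm moves only by the shell command python3 -m pendant 'ROWS' [FORCE]. ROWS is JSON, a list of rows, each an object with "delta_pos": the shift along the tool's x, y, z in cm, a list of three; "twist": the turn, a rotation vector about the tool's x, y, z in degrees, a list of three; "grip": the opening in per cent of the stroke, from 0 (shut) to 100 (fully open). In form: [{"delta_pos": [tx, ty, tz], "twist": [wx, wy, wz], "grip": grip}, ...]. A call has exactly 5 rows; each row is the pose to reach, as a shift and turn from the pose commanded when the call began, along the tool's axes at that moment; what a row does not reach only later rows make up. A row lasts 1/10 s, in which the tool goes at most 50 mm and 8.59 degrees, less where a joint would pass 70% of its speed; a pose out of reach is approached as far as the arm can. A call with a gripper value outside its range is refused whole. The fingers move at their own pace and stop on an object; FORCE is the grip in N (left out, the last holds). Time passes only in rows, so rows that repeat a pose let the fingers close, or fill a call up. It gives the time, the measured TCP pose, the force and the opening at its end, in the units of the state.
- state(): the state, without advancing time (a new reading comes with each control period).
- imaging.grab_frame(name): name is "side" or "top" or "wrist"; returns (picture, depth): 480x640x3 uint8, red, green, blue; 480x640 float32, mm along the optical axis (not along the pixel's ray), 0 where there is no reading.
- imaging.camera_info(name): a dict with "fx", "fy", "cx", "cy" (pixels), "k1" (the pictures are not rectified: a ray, as slopes to the right and down, at radius r is drawn at 1 + k1 r^2 times it, then the intrinsics apply), "R" (3x3) and "t" (3): a world point X has camera coordinates R X + t. Camera axes: x right, y down, z forward; pixel columns grow to the right and rows downward; lengths in mm; the calibration is good to about 2 mm. A picture is of the moment at which its call begins: read the wrist's pose just before it. camera_info takes no time and is no camera call; for the wrist camera it gives the pose at the moment of the call.
- job.job_done(): hands the job in, once; it reports no verdict.
The state is a dict: "time_s": time; "qpos": joint angles; "qvel": joint speeds; "effort": joint torques, N m; "ee_pos": TCP position; "ee_rot": TCP orientation; "force": force on the tool from outside, world axes, zero at the start; "torque": the same for the moment, N m; "gripper_width": finger opening in mm.
Only numpy, scipy, OpenCV 4.12 (cv2) and the standard library are available. Lean on these libraries where they do the work, as an engineer would, in place of code of your own. Each camera call takes 0.05 s, during which the arm holds its last target.

TASK

Lift the red-tabbed thumb latch out of its catch and swing the guard gate wide open, to about a right angle. Then push or tap the brass-headed arbor straight down until its taper is fully home, its black collar resting on the spindle nose. Leave the gate open, let the latch bar drop back down, and leave the pendant, the can and the wrench where they are.

Things in the scene. Friction and masses are not known exactly. Their poses are not given: they have to be found in the camera images.
- fixture: Fixed red base plate 260 x 220 x 30 mm with an upright steel spindle (84 mm thick, nose face 85 mm above the table) inside a clear guard. Fixed clear panels, 153 mm high, at y = 90, x = 120 and x = -90 mm; the gate closes the -y side. Origin on the table under the spindle axis; x runs from the catch towards the gate hinge, z up.
- gate_hinge (a point): Point on the gate's vertical hinge axis, 155 mm above the table, at (100, -75) mm in the fixture frame. Shut, the yellow-framed leaf runs 165 mm from here along the fixture's -x to the catch. The gate also carries a clear roof (130 x 118 mm, top 162 mm above the table) that covers the arbor while shut and swings away with the gate.
- gate (a joint): Gate angle, rad: 0 shut, grows as it swings outwards (counter-clockwise seen from above, free end moving to the fixture's -y), stop at 1.75. A stiff hinge: it stays where it is left; 1 to 2 N at the tab moves it.
- latch_tab (a point): Centre of the grip part of the red upright tab on the latch bar: 24 mm wide along the gate, 12 mm thick across it (the way to pinch), its top 20 mm above this point, free to 25 mm below. Gate shut and bar down: 203 mm above the table, 140 mm from the hinge axis along the leaf and 22 mm outside its plane. Axes: x towards the bar's pivot, y across the gate into the guard, z up.
- latch_bar (a joint): Angle, rad: 0 level, grows as the tip is lifted, stop 0.7. Steel bar (155 x 8 x 12 mm, 0.14 kg) along the gate's outside; falls by gravity. Pivot pin across the gate: 80 mm from the tab point towards the hinge, 38 mm below it, so a lifted tab also moves towards the hinge. The tip clears the catch's lip from 0.17 rad (tab 15 mm up); keep it lifted until the gate has swung 0.2 rad.
- arbor_top (a point): Centre of the flat top (32 mm wide) of the arbor: a brass head 38 mm thick and 33 mm high above a black collar 46 mm wide and 8 mm thick, on a steel tapered shank that is already started in the spindle nose. Fully home this point is 126 mm above the work surface.
- arbor (a joint): How far the arbor has gone down its taper, m: 0.014 is fully home (collar on the nose), at the start it stands 9 to 14 mm short of home. It sticks in the taper and stays where it is left; it moves down under a push of about 6 to 10 N on its top.
- pendant_center (a point): Centre of the black hand pendant, 110 x 190 x 34 mm, lying loose on the table; leave alone.
- spray_can_center (a point): Centre of the blue can, 56 mm thick, 150 mm tall, standing loose on the table; leave alone.
- wrench_center (a point): Centre of the steel wrench, 180 mm long, 8 mm thick, lying loose on the table; leave alone.

How it is judged (in metres and radians):
On the way, in this order (a step that is already met when the one before it is completed fails the run):
1. the latch bar is lifted out of its catch (value of joint latch_bar above 0.13 rad), for 0.05 s.
2. the gate is swung wide open (1.25 rad or more) (value of joint gate above 1.25 rad), for 0.1 s.
3. the arbor is pushed home (within 2 mm) with the gate open (value of joint arbor above 0.012 m and value of joint gate above 1.25 rad), for 0.1 s.
At the end, for the whole second after the job is handed in: The gate stands open at 1.25 rad or more and at rest, the latch bar has dropped back (under 0.08 rad), and the arbor is home in its taper to within 2 mm (all of step 3 and value of joint latch_bar below 0.08 rad and velocity of joint gate between -0.05 and 0.05 rad/s); the robot touches nothing.
It fails at once if a bystander (pendant, can or wrench) is moved by more than 30 mm (distance of any of pendant_center, spray_can_center, wrench_center from where it was at the start of the episode above 0.03 m).
It also fails if it takes over 51 s, if anything falls off the work surface, if the arm or the gripper's body presses on something with over 40 N, if the wrist force passes 120 N, or if a joint passes its speed limit or range.

## Working session

There is one attempt and no reset: what is moved stays moved. The work goes in short steps, Python scripts to look and compute and a shell command to move; the robot and the scene stay as the last step left them, time stands still between calls to the robot, and variables do not carry over. Pictures are saved under pics/ and viewed, and the job is handed in when it is done.

```bash
ls; mkdir -p pics; cat > h.py <<'E'
import numpy as np, cv2
from workcell import state, imaging, job, env
def snap(name,fn):
    inf=imaging.camera_info(name)
    p,d=imaging.grab_frame(name)
    cv2.imwrite('pics/'+fn+'.png',p[:,:,::-1]); np.savez('pics/'+fn+'.npz',p=p,d=d,**{k:np.array(v) for k,v in inf.items()})
    return p,d,inf
E
python3 - <<'E'
from h import *
s=state(); print(s)
for n in('side','top','wrist'): 
    _,_,i=snap(n,n+'0'); print(n,i)
E
```

```text
pics
{'time_s': 0.0, 'qpos': array([-7.40831550e+01,  1.83515043e+01,  8.97063357e+01, -8.39731581e-04,
        7.20433519e+01, -1.14709518e+00]), 'qvel': array([-0.04538934,  0.04645662,  0.01567853,  0.01825391,  0.01783968,
        0.05366294]), 'effort': array([ 2.63132279e-03, -4.12456119e+01, -2.31973028e+01,  7.34082260e-02,
        4.57558560e-02, -1.63805580e-04]), 'ee_pos': array([ 168.57418185, -549.2078955 ,  213.12212668]), 'ee_rot': array([-9.01011876e+01,  1.22757485e-03, -1.62935801e+02]), 'force': array([-1.11073785, -0.03093152, -0.20801093]), 'torque': array([-0.0063799 ,  0.02039984, -0.0111132 ]), 'gripper_width': 91.01635222220001}
side {'fx': 552.2022210458789, 'fy': 552.2022210458789, 'cx': 320.9820676729323, 'cy': 242.78418547002912, 'k1': -0.11719934470525648, 'R': array([[-0.68657149, -0.72696406,  0.01195175],
       [-0.42048046,  0.38359932, -0.82222123],
       [ 0.5931406 , -0.56953913, -0.56904254]]), 't': array([ 389.29985036,  308.79691344, 1000.32990393])}
top {'fx': 470.1351378091712, 'fy': 470.1351378091712, 'cx': 315.9916823435062, 'cy': 243.31827561844827, 'k1': 0.011210198427676751, 'R': array([[-2.87061147e-02, -9.99587424e-01, -9.69868790e-04],
       [-9.84771059e-01,  2.84470327e-02, -1.71513056e-01],
       [ 1.71469884e-01, -3.96837476e-03, -9.85181370e-01]]), 't': array([  60.25090474,  546.05234997, 1133.43451613])}
wrist {'fx': 387.0048016498551, 'fy': 387.0048016498551, 'cx': 321.16293118129346, 'cy': 243.0844296766978, 'k1': 0.02494913234933033, 'R': array([[ 2.92632780e-01, -9.56224642e-01, -7.00234854e-04],
       [-9.23444932e-01, -2.82791170e-01,  2.59381207e-01],
       [-2.48224722e-01, -7.52568154e-02, -9.65774766e-01]]), 't': array([-574.98659422,  -29.01302288,  390.50002044])}
```

View pics/side0.png

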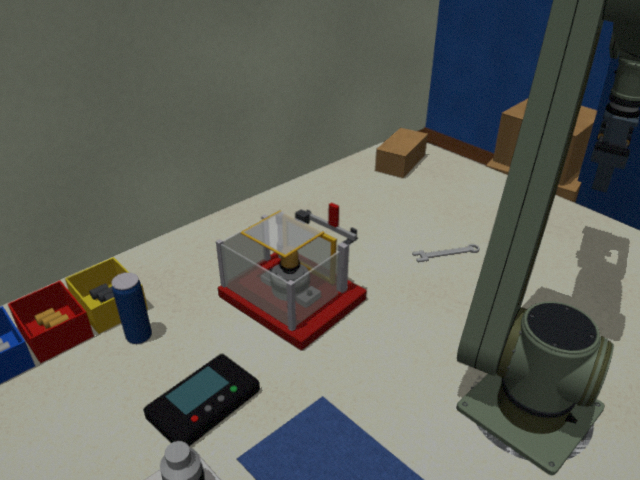

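View pics/top0.png

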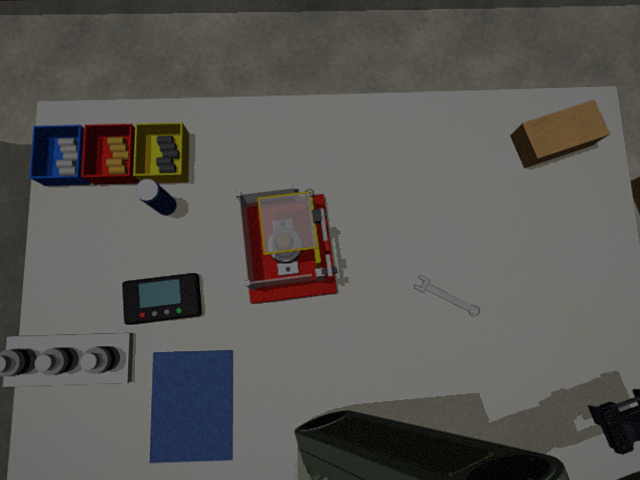

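View pics/wrist0.png

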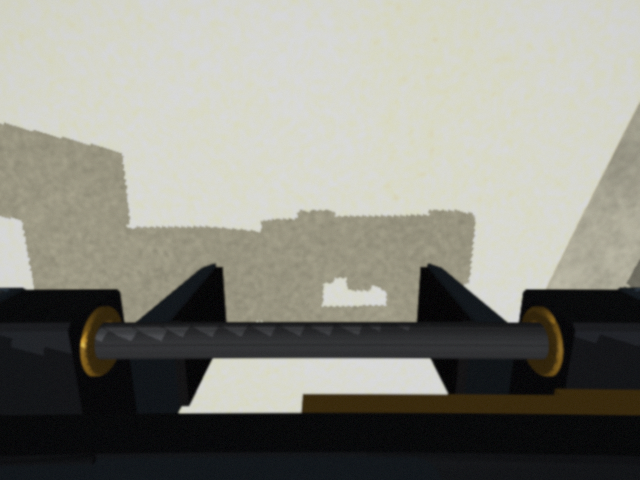

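```bash
python3 - <<'E'
import cv2
a=cv2.imread('pics/top0.png')[175:315,220:365]; cv2.imwrite('pics/topz.png',cv2.resize(a,None,fx=4,fy=4,interpolation=cv2.INTER_CUBIC))
a=cv2.imread('pics/side0.png')[190:350,210:370]; cv2.imwrite('pics/sidez.png',cv2.resize(a,None,fx=3.7,fy=3.7,interpolation=cv2.INTER_CUBIC))
E
```

```text
(no output)
```

View pics/topz.png

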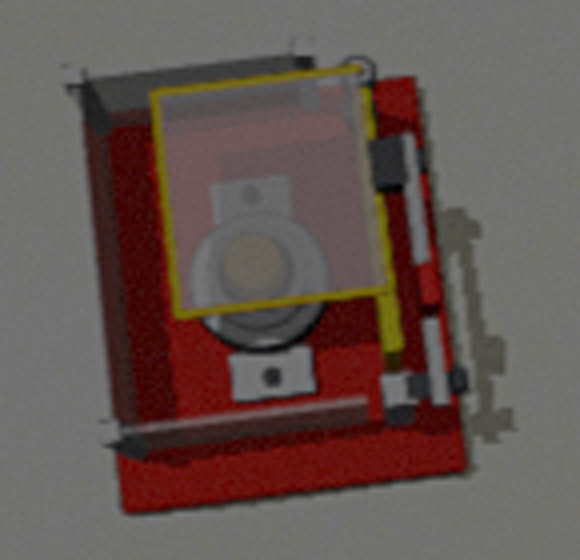

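View pics/sidez.png

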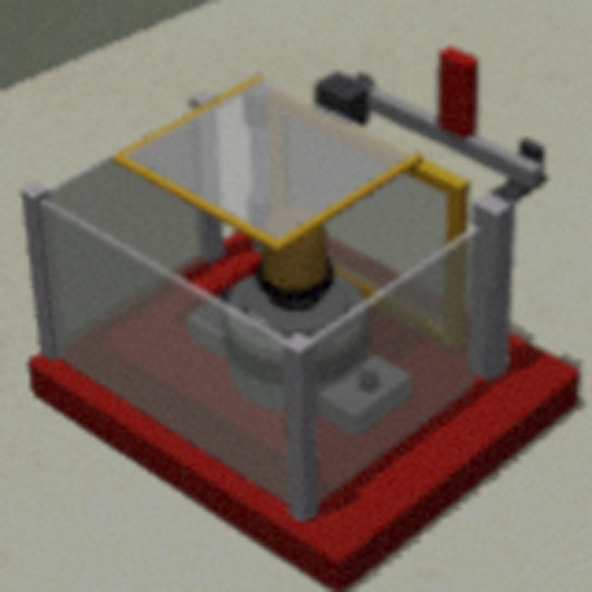

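```bash
cat >> h.py <<'E'
def ray(inf,u,v):
    K=np.array([[inf['fx'],0,inf['cx']],[0,inf['fy'],inf['cy']],[0,0,1.]])
    s=cv2.undistortPoints(np.array([[[u,v]]],float),K,np.array([float(inf['k1']),0,0,0]))[0,0]
    R=np.array(inf['R']);t=np.array(inf['t'])
    d=R.T@np.array([s[0],s[1],1]); return -R.T@t,d/np.linalg.norm(d)
def onz(inf,u,v,z):
    c,d=ray(inf,u,v); return c+d*(z-c[2])/d[2]
def tri(rs):
    A=0;b=0
    for c,d in rs:
        P=np.eye(3)-np.outer(d,d);A=A+P;b=b+P@c
    x=np.linalg.solve(A,b); return x,[np.linalg.norm((np.eye(3)-np.outer(d,d))@(x-c)) for c,d in rs]
def proj(inf,X):
    R=np.array(inf['R']);p=R@np.array(X,float)+np.array(inf['t']);s=p[:2]/p[2];s=s*(1+float(inf['k1'])*(s@s))
    return inf['fx']*s[0]+inf['cx'],inf['fy']*s[1]+inf['cy']
E
python3 - <<'E'
from h import *
np.set_printoptions(precision=1,suppress=True)
T=imaging.camera_info('top');S=imaging.camera_info('side')
tz=lambda x,y:(220+x/4-.4,175+y/4-.4); sz=lambda x,y:(210+x/3.7-.4,190+y/3.7-.4)
LL=onz(T,*tz(125,513),30);LR=onz(T,*tz(467,469),30);UR=onz(T,*tz(414,78),30)
print(LL,LR,UR,np.linalg.norm(LR-LL),np.linalg.norm(UR-LR))
for a,b in((LL,LR),(LR,UR)): print(np.degrees(np.arctan2(*(b-a)[1::-1])))
print('side corners',onz(S,*sz(340,562),30),onz(S,*sz(578,370),30))
print('hinge',onz(T,*tz(358,70),155))
print('arbor', [onz(T,*tz(257,260),z) for z in(135,140)])
p,d=imaging.grab_frame('side')
h=cv2.cvtColor(p,cv2.COLOR_RGB2HSV); m=((h[...,0]<8)|(h[...,0]>172))&(h[...,1]>150)&(h[...,2]>60)
n,l,st,ce=cv2.connectedComponentsWithStats(m.astype(np.uint8))
for i in range(1,n):
    if st[i,4]>60: print(st[i],ce[i], np.median(d[l==i]))
E
```

```text
[404.7 211.1  30. ] [425.8  -3.   30. ] [679.6  22.3  30. ] 215.0832584544395 255.04804159000653
-84.35362914868858
5.677769546546958
side corners [399.8 212.   30. ] [423.8  -2.5  30. ]
hinge [649.9  57.5 155. ]
arbor [array([543.2, 119.3, 135. ]), array([542.3, 119. , 140. ])]
[329 203  10  24 192] [333.  214.5] 1171.5702
[260 253  21  16 167] [271.  261.4] 1316.3098
[   9  281   84   81 3394] [ 51.1 320.5] 1124.7147
[ 218  281  148   68 2363] [297.1 313.1] 1172.5809
```

```bash
cat >> h.py <<'E'
from scipy.spatial.transform import Rotation as Ro
np.set_printoptions(precision=2,suppress=True)
def cur():
    s=state(); return s['ee_pos'],Ro.from_euler('xyz',s['ee_rot'],degrees=True)
def rows(targets):
    p,R=cur()
    for tp,tR in targets:
        print((R.inv().apply(np.array(tp)-p)/10).round(2).tolist(), np.degrees((R.inv()*tR).as_rotvec()).round(1).tolist())
E
python3 - <<'E'
from h import *
T=imaging.camera_info('top');S=imaging.camera_info('side')
y=np.radians(5.7);R=np.array([[np.cos(y),-np.sin(y)],[np.sin(y),np.cos(y)]])
for nm,sp in(('hinge',np.array([649.9,57.5])-R@[100,-75]),('arbor',np.array([542.5,119.2]))): print(nm,sp)
sp=np.array([543,120.7])
tab=np.r_[sp+R@[-40,-97],203]; print('tab',tab)
for z in(223,178): print(z,proj(S,np.r_[tab[:2],z]),proj(T,np.r_[tab[:2],z]))
print('side ray at 200.5',onz(S,333,214.5,200.5))
print('side arbor',[proj(S,np.r_[sp,z]) for z in(126,140)])
p,d=imaging.grab_frame('top')
h=cv2.cvtColor(p,cv2.COLOR_RGB2HSV); print(p[236:256:2,322:334].tolist()[5])
cv2.imwrite('pics/t1.png',cv2.resize(p[225:285,300:345,::-1],None,fx=10,fy=10,interpolation=cv2.INTER_NEAREST))
rows([((*tab[:2],290),Ro.from_euler('xyz',[-90,0,-174.3],degrees=True))])
E
```

```text
hinge [542.95 122.2 ]
arbor [542.5 119.2]
tab [512.83  20.21 203.  ]
223 (np.float64(332.8981524274873), np.float64(203.76889970842177)) (np.float64(327.7802933216422), np.float64(244.89441997896967))
178 (np.float64(332.39784743167775), np.float64(221.73202807709956)) (np.float64(327.3002399550082), np.float64(248.2968532490266))
side ray at 200.5 [507.53  24.34 200.5 ]
side arbor [(np.float64(288.4116139266579), np.float64(253.6071701269685)), (np.float64(288.26828293193705), np.float64(248.26885700044073))]
[[70, 16, 17], [58, 1, 3], [63, 0, 0], [100, 12, 15], [116, 28, 24], [116, 23, 20], [116, 23, 18], [104, 19, 14], [76, 29, 22], [71, 64, 58], [82, 82, 75], [102, 102, 99]]
[-49.62, -7.61, -44.37] [0.0, 11.4, 0.0]
```

View pics/t1.png

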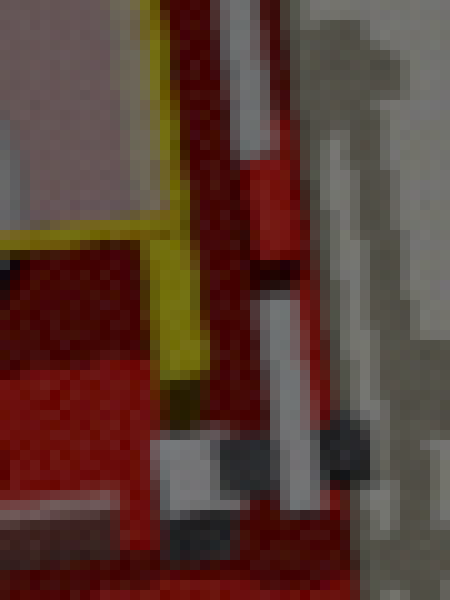

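```bash
python3 -m pendant '[{"delta_pos":[-3.5,-2.5,-3],"twist":[0,1,0],"grip":100},{"delta_pos":[-7,-5,-6],"twist":[0,2,0],"grip":80},{"delta_pos":[-10.5,-7.6,-9],"twist":[0,3,0],"grip":60},{"delta_pos":[-14,-7.6,-12.4],"twist":[0,4,0],"grip":55},{"delta_pos":[-17.5,-7.6,-15.6],"twist":[0,4.5,0],"grip":50}]'
python3 - <<'E'
from h import *
rows([((511.5,21,290),Ro.from_euler('xyz',[-90,0,-174.3],degrees=True))])
E
```

```text
time_s: 0.75
ee_pos: [289.5, -350.7, 291.1]
ee_rot: [-89.9, 0.1, -167.5]
force: [1.5, 0.5, -0.1]
gripper_width: 61.9
[-29.7, 0.08, -31.5] [-0.1, 6.8, -0.1]
```

```bash
python3 -m pendant '[{"delta_pos":[-3.2,0,-3.4],"twist":[0,0.8,0],"grip":50},{"delta_pos":[-6.4,0,-6.8],"twist":[0,1.6,0],"grip":50},{"delta_pos":[-9.6,0,-10.2],"twist":[0,2.4,0],"grip":50},{"delta_pos":[-12.8,0,-13.6],"twist":[0,3.2,0],"grip":50},{"delta_pos":[-16,0,-17],"twist":[0,4,0],"grip":50}]'
python3 - <<'E'
from h import *
rows([((511.5,21,290),Ro.from_euler('xyz',[-90,0,-174.3],degrees=True))])
E
```

```text
time_s: 1.25
ee_pos: [408.4, -149.4, 290.1]
ee_rot: [-90.0, 0.0, -171.5]
force: [0.5, -0.9, 0.3]
gripper_width: 45.6
[-12.72, 0.01, -15.32] [-0.0, 2.8, -0.0]
```

```bash
python3 -m pendant '[{"delta_pos":[-3.2,0,-3.8],"twist":[0,0.8,0],"grip":50},{"delta_pos":[-6.4,0,-7.6],"twist":[0,1.6,0],"grip":50},{"delta_pos":[-9.6,0,-11.5],"twist":[0,2.4,0],"grip":50},{"delta_pos":[-12.6,0,-15.2],"twist":[0,2.9,0],"grip":50},{"delta_pos":[-12.6,0,-15.2],"twist":[0,2.9,0],"grip":50}]'
python3 - <<'E'
from h import *
snap('wrist','w1');snap('top','t2');s,_,_=snap('side','s2')
a=cv2.imread('pics/t2.png')[175:315,220:365]; cv2.imwrite('pics/t2z.png',cv2.resize(a,None,fx=4,fy=4))
rows([((511.5,21,184),Ro.from_euler('xyz',[-90,0,-174.3],degrees=True))])
print(state()['qpos'])
E
```

```text
time_s: 1.75
ee_pos: [511.9, 22.5, 289.1]
ee_rot: [-90.1, 0.0, -174.0]
force: [-1.0, -0.5, -0.3]
gripper_width: 45.6
[-0.26, 10.56, -0.32] [-0.0, 0.0, 0.1]
[ 0.72 10.1  89.97 -0.04 80.   85.02]
```

View pics/w1.png

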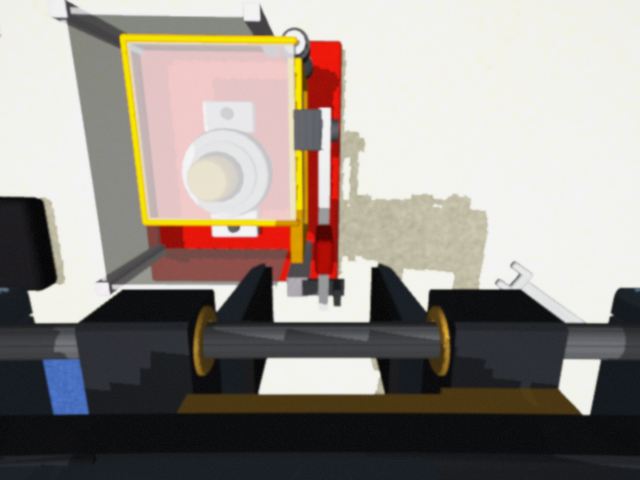

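View pics/s2.png

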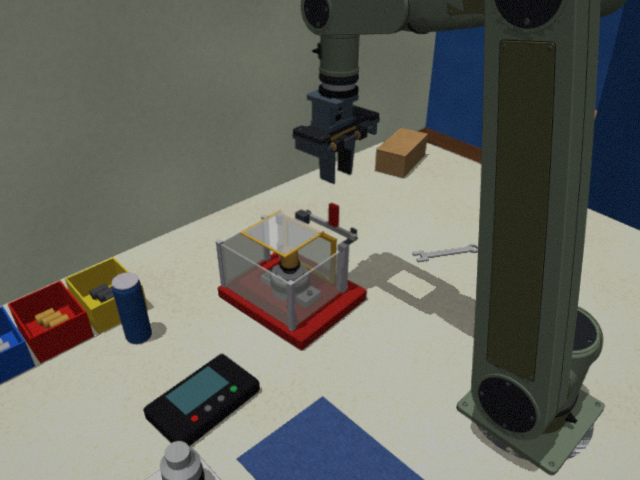

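```bash
python3 - <<'E'
from h import *
W=np.load('pics/w1.npz')
p=W['p']
cv2.imwrite('pics/w1z.png',cv2.resize(p[170:320,260:410,::-1],None,fx=4,fy=4,interpolation=cv2.INTER_CUBIC))
print('hinge',onz(W,296,41,155),'arbor',onz(W,209,177,137)); S=imaging.camera_info('side'); T=imaging.camera_info('top')
t0=np.load('pics/top0.npz'); 
print('tri arbor',tri([ray(W,209,177),ray(T,220+257/4-.4,175+260/4-.4)]))
print('tri hinge',tri([ray(W,296,41),ray(T,220+358/4-.4,175+70/4-.4)]))
E
```

```text
hinge [649.39  54.36 155.  ] arbor [544.78 118.46 137.  ]
tri arbor (array([543.98, 119.73, 131.6 ]), [np.float64(0.2534327218466141), np.float64(0.2534327218464934)])
tri hinge (array([654.03,  56.71, 137.57]), [np.float64(1.276560384936216), np.float64(1.276560384936212)])
```

View pics/w1z.png

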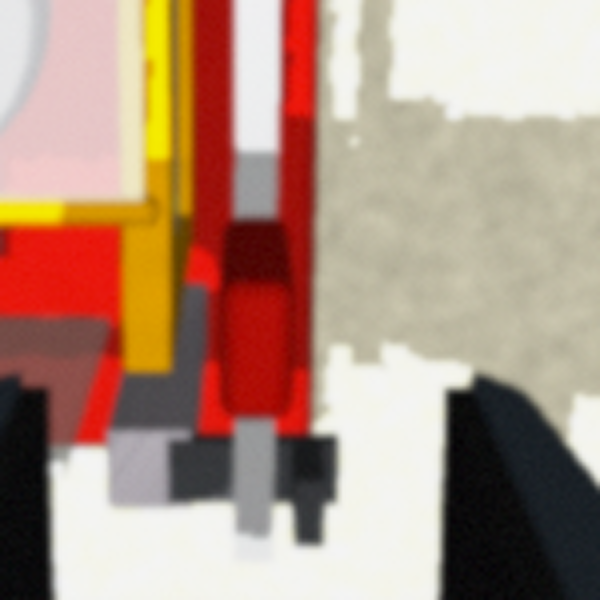

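```bash
python3 - <<'E'
from h import *
W=np.load('pics/w1.npz')
print(onz(W,260+256/4-.4,170+348/4-.4,223), onz(W,260+256/4-.4,170+282/4-.4,223),onz(W,260+256/4-.4,170+415/4-.4,223))
rows([((512,20,184),Ro.from_euler('xyz',[-90,0,-174.3],degrees=True))])
E
```

```text
[512.46  20.4  223.  ] [523.32  21.56 223.  ] [501.19  19.21 223.  ]
[-0.3, 10.56, -0.21] [-0.0, 0.0, 0.1]
```

```bash
python3 -m pendant '[{"delta_pos":[-0.2,2.5,-0.2],"twist":[0,0,0],"grip":50},{"delta_pos":[-0.2,5,-0.2],"twist":[0,0.1,0],"grip":50},{"delta_pos":[-0.2,7.5,-0.2],"twist":[0,0.1,0],"grip":50},{"delta_pos":[-0.2,9.5,-0.2],"twist":[0,0.1,0],"grip":50},{"delta_pos":[-0.2,10.4,-0.2],"twist":[0,0.1,0],"grip":50}]'
python3 -m pendant '[{"delta_pos":[0,0,0],"twist":[0,0,0],"grip":30},{"delta_pos":[0,0,0],"twist":[0,0,0],"grip":20},{"delta_pos":[0,0,0],"twist":[0,0,0],"grip":8},{"delta_pos":[0,0,0],"twist":[0,0,0],"grip":5},{"delta_pos":[0,0,0],"twist":[0,0,0],"grip":5}]' 20
python3 - <<'E'
from h import *
print(state()); p,_,_=snap('side','s3'); 
cv2.imwrite('pics/s3z.png',cv2.resize(p[130:330,230:430,::-1],None,fx=3,fy=3))
E
```

```text
time_s: 2.4
ee_pos: [509.8, 18.4, 184.4]
ee_rot: [-90.0, -0.2, -174.6]
force: [-0.6, 0.5, 0.4]
gripper_width: 45.6
time_s: 2.9
ee_pos: [512.1, 20.3, 186.7]
ee_rot: [-90.0, 0.1, -174.4]
force: [-0.1, 1.1, 2.1]
gripper_width: 12.0
{'time_s': 2.9, 'qpos': array([  0.97,  13.79, 100.21,   0.02,  65.9 ,  85.37]), 'qvel': array([ 0.13,  0.03, -0.15, -0.2 ,  0.12, -0.48]), 'effort': array([ -0.85, -34.61, -21.42,  -0.13,  -0.14,   0.33]), 'ee_pos': array([512.1 ,  20.3 , 186.73]), 'ee_rot': array([ -90.01,    0.1 , -174.41]), 'force': array([-0.09,  1.1 ,  2.08]), 'torque': array([0.23, 0.06, 0.31]), 'gripper_width': 11.999143933980685}
```

View pics/s3z.png

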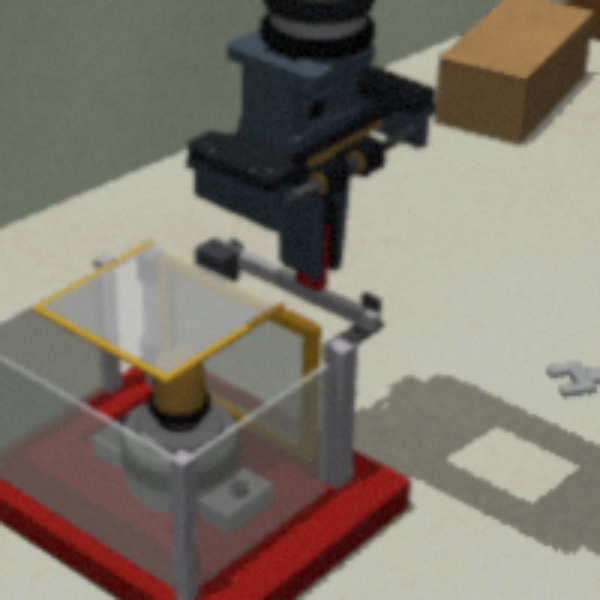

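```bash
cat >> h.py <<'E'
YAW=5.7
TAB=np.array([512.3,20.3,203.]); TCP0=np.array([512.1,20.3,186.7]); R0=Ro.from_euler('xyz',[-90,0,-174.4],degrees=True)
F=Ro.from_euler('z',YAW,degrees=True)
HINGE=TAB+F.apply([140,22,0]); PIV=TAB+F.apply([80,0,-38])
def pose(th,phi):
    L=Ro.from_rotvec(F.apply([0,1,0])*th); p=PIV+L.apply(TCP0-PIV); R=L*R0
    G=Ro.from_rotvec([0,0,phi]); return HINGE+G.apply(p-HINGE),G*R
E
python3 - <<'E'
from h import *
rows([pose(t,0) for t in(.05,.1,.15,.21,.27)])
E
```

```text
[-0.12, -0.39, 0.0] [0.0, 0.0, -3.0]
[-0.26, -0.79, 0.0] [0.0, 0.0, -5.8]
[-0.42, -1.17, 0.0] [0.0, 0.0, -8.7]
[-0.63, -1.62, 0.0] [0.0, 0.0, -12.1]
[-0.87, -2.06, 0.0] [0.0, 0.0, -15.6]
```

```bash
python3 -m pendant '[{"delta_pos":[-0.12,-0.39,0],"twist":[0,0,-3],"grip":5},{"delta_pos":[-0.26,-0.79,0],"twist":[0,0,-5.8],"grip":5},{"delta_pos":[-0.42,-1.17,0],"twist":[0,0,-8.7],"grip":5},{"delta_pos":[-0.63,-1.62,0],"twist":[0,0,-12.1],"grip":5},{"delta_pos":[-0.87,-2.06,0],"twist":[0,0,-15.6],"grip":5}]'
python3 - <<'E'
from h import *
p,_,_=snap('side','s4'); s=state();print(s['force'],s['gripper_width'],s['ee_pos'],s['ee_rot'],pose(.27,0)[0])
cv2.imwrite('pics/s4z.png',cv2.resize(p[130:330,230:430,::-1],None,fx=3,fy=3))
rows([pose(.27,t) for t in(.06,.14,.22,.30,.38)])
E
```

```text
time_s: 3.45
ee_pos: [520.6, 21.5, 207.4]
ee_rot: [-90.0, -15.6, -174.4]
force: [1.0, 2.2, 0.1]
gripper_width: 11.9
[-5.66  0.81  7.36] 12.233246000362008 [520.92  21.39 207.32] [ -90.03  -15.92 -174.38] [520.75  21.16 207.31]
[-0.13, -0.04, 0.81] [1.0, -3.3, 0.5]
[-0.4, -0.11, 1.83] [2.2, -7.7, 0.5]
[-0.75, -0.21, 2.84] [3.5, -12.1, 0.4]
[-1.18, -0.34, 3.81] [4.7, -16.5, 0.4]
[-1.67, -0.48, 4.74] [5.9, -20.9, 0.4]
```

View pics/s4z.png

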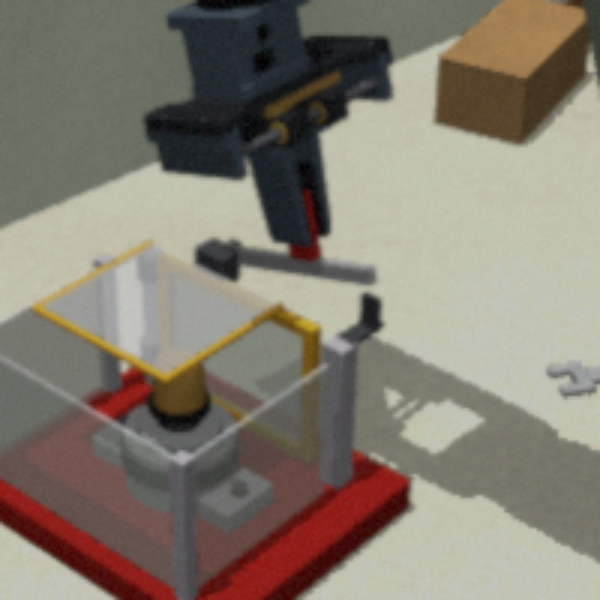

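```bash
python3 -m pendant '[{"delta_pos":[-0.13,-0.04,0.81],"twist":[1,-3.3,0.5],"grip":5},{"delta_pos":[-0.4,-0.11,1.83],"twist":[2.2,-7.7,0.4],"grip":5},{"delta_pos":[-0.75,-0.21,2.84],"twist":[3.5,-12.1,0.4],"grip":5},{"delta_pos":[-1.18,-0.34,3.81],"twist":[4.7,-16.5,0.4],"grip":5},{"delta_pos":[-1.67,-0.48,4.74],"twist":[5.9,-20.9,0.4],"grip":5}]'
python3 - <<'E'
from h import *
s=state();print(s['force'],s['gripper_width'],s['ee_pos'],s['ee_rot'],pose(.27,.38)[0])
rows([pose(.27,t) for t in(.46,.54,.62,.7,.78)])
E
```

```text
time_s: 4.0
ee_pos: [542.4, -23.6, 206.4]
ee_rot: [-90.0, -15.1, -152.5]
force: [0.2, 2.9, 0.1]
gripper_width: 11.6
[0.2  2.85 0.11] 11.648793042118648 [542.44 -23.61 206.43] [ -89.99  -15.13 -152.53] [542.89 -24.07 207.31]
[-0.2, -0.15, 1.11] [1.2, -4.3, -0.3]
[-0.49, -0.22, 2.13] [2.4, -8.7, -0.3]
[-0.86, -0.32, 3.13] [3.6, -13.2, -0.3]
[-1.31, -0.44, 4.09] [4.8, -17.6, -0.3]
[-1.82, -0.58, 5.01] [6.0, -22.0, -0.3]
```

```bash
python3 -m pendant '[{"delta_pos":[-0.2,-0.12,1.11],"twist":[1.2,-4.3,0],"grip":5},{"delta_pos":[-0.49,-0.2,2.13],"twist":[2.4,-8.7,0],"grip":5},{"delta_pos":[-0.86,-0.3,3.13],"twist":[3.6,-13.2,0],"grip":5},{"delta_pos":[-1.31,-0.42,4.09],"twist":[4.8,-17.6,0],"grip":5},{"delta_pos":[-1.82,-0.55,5.01],"twist":[6,-22,0],"grip":5}]'
python3 - <<'E'
from h import *
s=state();print(s['force'],s['gripper_width'],s['qpos'],pose(.27,.78)[0])
rows([pose(.27,t) for t in(.86,.94,1.02,1.1,1.18)])
E
```

```text
time_s: 4.5
ee_pos: [582.0, -58.6, 206.4]
ee_rot: [-90.1, -15.1, -129.7]
force: [-0.3, 4.9, -2.3]
gripper_width: 12.0
[-0.28  4.91 -2.26] 12.022862438089735 [ -0.25  24.71  82.51 -11.7   82.74  41.94] [582.52 -59.23 207.31]
[-0.17, -0.14, 1.13] [1.3, -4.4, -0.3]
[-0.46, -0.22, 2.15] [2.5, -8.8, -0.3]
[-0.83, -0.32, 3.14] [3.7, -13.2, -0.3]
[-1.28, -0.44, 4.11] [4.9, -17.7, -0.3]
[-1.8, -0.58, 5.03] [6.1, -22.1, -0.3]
```

```bash
python3 -m pendant '[{"delta_pos":[-0.17,-0.12,1.13],"twist":[1.3,-4.4,0],"grip":5},{"delta_pos":[-0.46,-0.2,2.15],"twist":[2.5,-8.8,0],"grip":5},{"delta_pos":[-0.83,-0.3,3.14],"twist":[3.7,-13.2,0],"grip":5},{"delta_pos":[-1.28,-0.42,4.11],"twist":[4.9,-17.7,0],"grip":5},{"delta_pos":[-1.8,-0.55,5.03],"twist":[6.1,-22.1,0],"grip":5}]'
python3 - <<'E'
from h import *
s=state();print(s['force'],s['gripper_width'],s['qpos'],pose(.27,1.18)[0])
rows([pose(.27,t) for t in(1.25,1.32,1.39,1.46,1.52)])
p,_,_=snap('side','s5')
E
```

```text
time_s: 5.0
ee_pos: [632.0, -75.5, 206.4]
ee_rot: [-90.1, -15.1, -106.8]
force: [-2.0, 7.3, -2.5]
gripper_width: 12.2
[-2.    7.26 -2.5 ] 12.223223924012512 [ -0.3   26.48  79.58 -14.73  78.76  19.98] [632.71 -76.18 207.31]
[-0.11, -0.13, 1.0] [1.2, -3.8, -0.4]
[-0.35, -0.2, 1.9] [2.2, -7.7, -0.4]
[-0.66, -0.28, 2.78] [3.3, -11.6, -0.4]
[-1.02, -0.38, 3.63] [4.3, -15.5, -0.4]
[-1.37, -0.47, 4.34] [5.2, -18.8, -0.4]
```

View pics/s5.png

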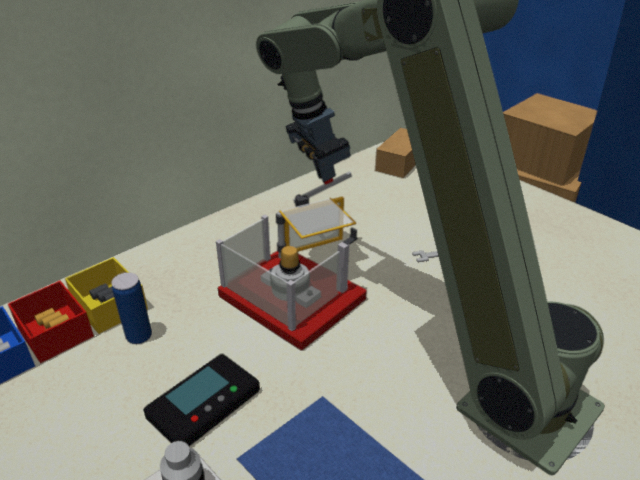

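```bash
python3 -m pendant '[{"delta_pos":[-0.11,-0.1,1],"twist":[1.2,-3.8,0],"grip":5},{"delta_pos":[-0.35,-0.17,1.9],"twist":[2.2,-7.7,0],"grip":5},{"delta_pos":[-0.66,-0.25,2.78],"twist":[3.3,-11.6,0],"grip":5},{"delta_pos":[-1.02,-0.35,3.63],"twist":[4.3,-15.5,0],"grip":5},{"delta_pos":[-1.37,-0.45,4.34],"twist":[5.2,-18.8,0],"grip":5}]'
python3 - <<'E'
from h import *
s=state();print(s['force'],s['gripper_width'],s['qpos'],pose(.27,1.52)[0])
rows([pose(t,1.52) for t in(.2,.13,.07,0.02,0.02)])
E
```

```text
time_s: 5.55
ee_pos: [676.7, -73.6, 206.2]
ee_rot: [-90.1, -15.0, -87.3]
force: [-4.0, 7.2, -4.5]
gripper_width: 12.1
[-3.99  7.24 -4.52] 12.090676180486284 [  0.15  27.93  77.13 -15.56  74.92   1.57] [677.78 -74.18 207.31]
[0.23, 0.48, 0.1] [0.1, -0.0, 3.6]
[0.32, 1.05, 0.1] [0.1, -0.0, 7.6]
[0.37, 1.55, 0.1] [0.1, -0.0, 11.0]
[0.39, 1.96, 0.11] [0.1, -0.0, 13.9]
[0.39, 1.96, 0.11] [0.1, -0.0, 13.9]
```

```bash
python3 -m pendant '[{"delta_pos":[0.18,0.5,0],"twist":[0,0,3.6],"grip":5},{"delta_pos":[0.3,1.05,0],"twist":[0,0,7.6],"grip":5},{"delta_pos":[0.36,1.55,0],"twist":[0,0,11],"grip":5},{"delta_pos":[0.38,1.96,0],"twist":[0,0,14],"grip":5},{"delta_pos":[0.38,1.96,0],"twist":[0,0,14],"grip":5}]'
python3 -m pendant '[{"delta_pos":[0,0,0],"twist":[0,0,0],"grip":20},{"delta_pos":[0,0,0],"twist":[0,0,0],"grip":35},{"delta_pos":[0,0,0],"twist":[0,0,0],"grip":50},{"delta_pos":[0,0,0],"twist":[0,0,0],"grip":50},{"delta_pos":[0,0,0],"twist":[0,0,0],"grip":50}]'
python3 - <<'E'
from h import *
p,_,_=snap('side','s6');p2,_,_=snap('top','t6');snap('wrist','w6')
cv2.imwrite('pics/s6z.png',cv2.resize(p[130:330,230:430,::-1],None,fx=3,fy=3))
cv2.imwrite('pics/t6z.png',cv2.resize(p2[150:320,220:420,::-1],None,fx=3,fy=3))
E
```

```text
time_s: 6.05
ee_pos: [676.5, -82.0, 187.3]
ee_rot: [-90.2, -0.7, -87.6]
force: [-3.1, 11.1, -7.4]
gripper_width: 11.5
time_s: 6.55
ee_pos: [679.0, -86.2, 191.3]
ee_rot: [-89.7, -1.4, -87.5]
force: [-0.9, -0.1, -0.0]
gripper_width: 45.0
```

View pics/s6z.png

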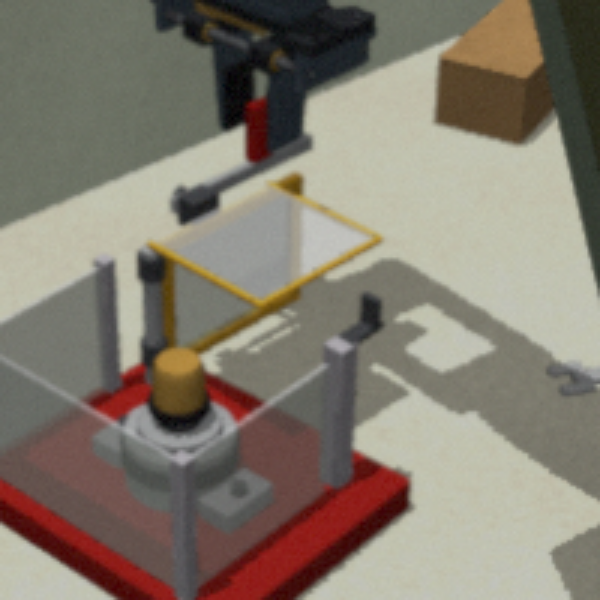

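View pics/t6z.png

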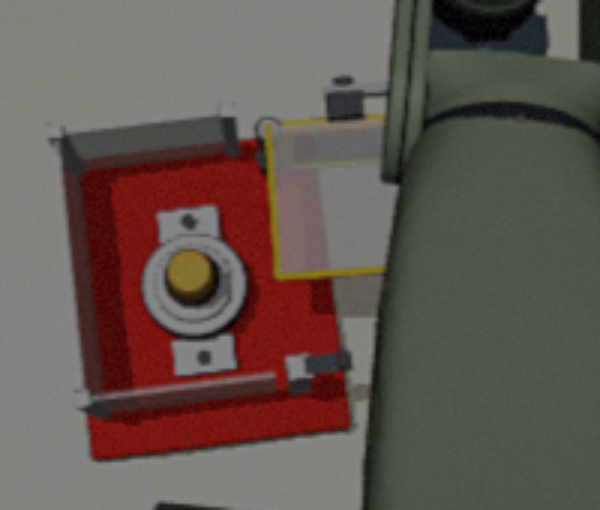

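```bash
python3 -m pendant '[{"delta_pos":[0,-2,0],"twist":[0,0,0],"grip":50},{"delta_pos":[0,-5,0],"twist":[0,0,0],"grip":50},{"delta_pos":[0,-8,0],"twist":[0,0,0],"grip":50},{"delta_pos":[0,-8,0],"twist":[0,0,0],"grip":20},{"delta_pos":[0,-8,0],"twist":[0,0,0],"grip":0}]'
python3 - <<'E'
from h import *
p2,_,_=snap('top','t7');p,_,_=snap('side','s7')
h=cv2.cvtColor(p2,cv2.COLOR_RGB2HSV); m=(h[...,0]>15)&(h[...,0]<32)&(h[...,1]>120)&(h[...,2]>50); m[:, :270]=0;m[:,300:]=0
T=imaging.camera_info('top');S=imaging.camera_info('side')
n,l,st,ce=cv2.connectedComponentsWithStats(m.astype(np.uint8))
for i in range(1,n):
    if st[i,4]>40: print('top',st[i],ce[i],onz(T,*ce[i],120))
cv2.imwrite('pics/s7z.png',cv2.resize(p[215:315,240:340,::-1],None,fx=6,fy=6,interpolation=cv2.INTER_CUBIC))
cv2.imwrite('pics/t7z.png',cv2.resize(p2[210:290,245:325,::-1],None,fx=7,fy=7,interpolation=cv2.INTER_CUBIC))
rows([((543.5,119.5,265),Ro.from_euler('xyz',[-90,0,-87.5],degrees=True))])
E
```

```text
time_s: 7.2
ee_pos: [678.6, -84.1, 271.5]
ee_rot: [-89.7, -1.4, -87.5]
force: [-0.9, 0.6, -0.5]
gripper_width: 32.4
top [275 233  16  16 187] [282.75 240.55] [543.78 122.91 120.  ]
[-20.93, -0.08, -12.53] [-0.1, 0.0, 1.4]
```

View pics/t7z.png

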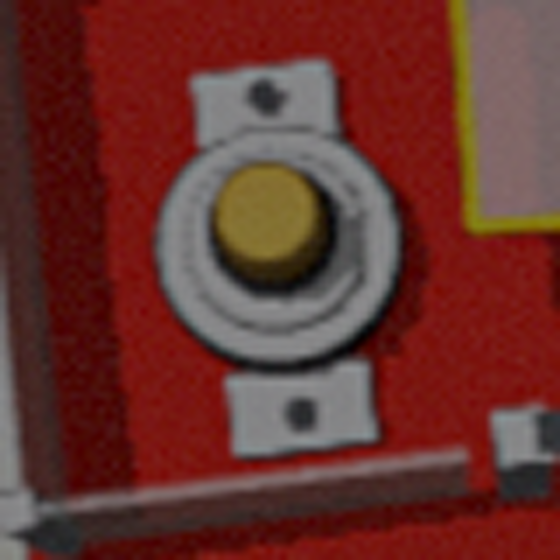

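View pics/s7z.png

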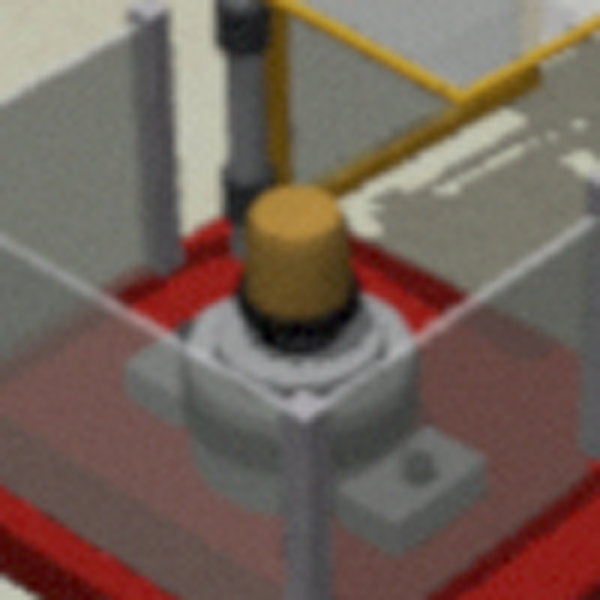

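```bash
python3 - <<'E'
from h import *
T=imaging.camera_info('top');S=imaging.camera_info('side')
print(tri([ray(T,282.6,239.5),ray(S,289.1,249.6)]), onz(T,282.6,239.5,138),onz(S,289.1,249.6,138))
E
python3 -m pendant '[{"delta_pos":[-4,0,-2.4],"twist":[0,0,0.5],"grip":0},{"delta_pos":[-8,0,-4.8],"twist":[0,0,1.4],"grip":0},{"delta_pos":[-12,0,-7.2],"twist":[0,0,1.4],"grip":0},{"delta_pos":[-16,0,-9.6],"twist":[0,0,1.4],"grip":0},{"delta_pos":[-19,0,-11.4],"twist":[0,0,1.4],"grip":0}]'
python3 - <<'E'
from h import *
rows([((543.3,120,z),Ro.from_euler('xyz',[-90,0,-87.5],degrees=True)) for z in(265,150)])
E
```

```text
(array([542.01, 121.09, 137.56]), [np.float64(1.3891161823401146), np.float64(1.3891161823401599)]) [542.98 122.   138.  ] [540.26 120.78 138.  ]
time_s: 7.8
ee_pos: [553.8, 102.4, 264.3]
ee_rot: [-90.0, -0.0, -87.4]
force: [0.4, 0.7, 0.3]
gripper_width: 0.5
[-1.8, -0.07, -0.97] [-0.0, 0.1, 0.0]
[-1.8, 11.43, -0.97] [-0.0, 0.1, 0.0]
```

```bash
python3 -m pendant '[{"delta_pos":[-1.8,0,-1.05],"twist":[0,0,0],"grip":0},{"delta_pos":[-1.8,3.5,-1.05],"twist":[0,0,0],"grip":0},{"delta_pos":[-1.8,7,-1.05],"twist":[0,0,0],"grip":0},{"delta_pos":[-1.8,10,-1.05],"twist":[0,0,0],"grip":0},{"delta_pos":[-1.8,11,-1.05],"twist":[0,0,0],"grip":0}]'
python3 -m pendant '[{"delta_pos":[0,0,0],"twist":[0,0,0],"grip":0},{"delta_pos":[0,0.2,0],"twist":[0,0,0],"grip":0},{"delta_pos":[0,0.4,0],"twist":[0,0,0],"grip":0},{"delta_pos":[0,0.6,0],"twist":[0,0,0],"grip":0},{"delta_pos":[0,0.8,0],"twist":[0,0,0],"grip":0}]'
```

```text
time_s: 8.3
ee_pos: [542.3, 117.7, 151.4]
ee_rot: [-90.3, -0.1, -87.5]
force: [-0.1, -0.9, 0.5]
gripper_width: 0.3
time_s: 8.8
ee_pos: [545.8, 118.3, 148.4]
ee_rot: [-89.7, -0.0, -87.5]
force: [0.4, 0.4, 0.4]
gripper_width: 0.3
```

```bash
python3 - <<'E'
from h import *
p,_,_=snap('side','s8');print(state()['ee_pos'],state()['force'])
cv2.imwrite('pics/s8z.png',cv2.resize(p[165:315,215:365,::-1],None,fx=4,fy=4,interpolation=cv2.INTER_CUBIC))
E
```

```text
[545.47 118.16 147.87] [-0.25  0.17 -0.76]
```

View pics/s8z.png

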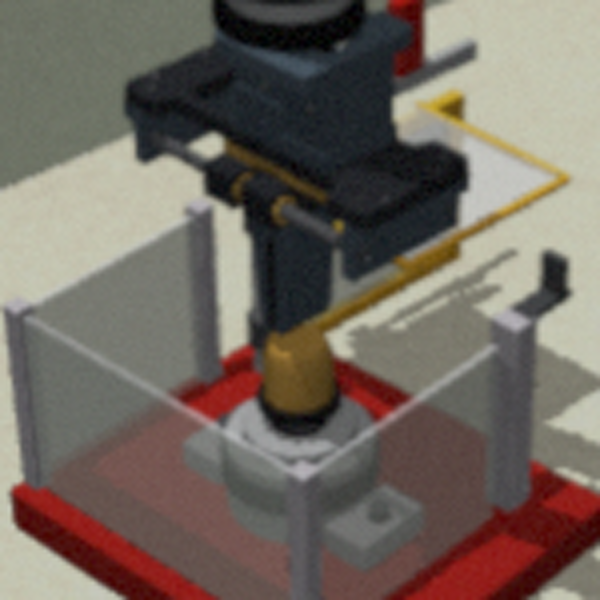

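```bash
python3 -m pendant '[{"delta_pos":[-0.25,0,-0.3],"twist":[0,0,0],"grip":0},{"delta_pos":[-0.25,0.3,-0.3],"twist":[0,0,0],"grip":0},{"delta_pos":[-0.25,0.6,-0.3],"twist":[0,0,0],"grip":0},{"delta_pos":[-0.25,0.8,-0.3],"twist":[0,0,0],"grip":0},{"delta_pos":[-0.25,1,-0.3],"twist":[0,0,0],"grip":0}]'
python3 -m pendant '[{"delta_pos":[0,0.1,0],"twist":[0,0,0],"grip":0},{"delta_pos":[0,0.2,0],"twist":[0,0,0],"grip":0},{"delta_pos":[0,0.3,0],"twist":[0,0,0],"grip":0},{"delta_pos":[0,0.4,0],"twist":[0,0,0],"grip":0},{"delta_pos":[0,0.4,0],"twist":[0,0,0],"grip":0}]'
```

```text
time_s: 9.35
ee_pos: [542.3, 120.6, 137.4]
ee_rot: [-89.8, -0.0, -87.5]
force: [-0.1, -0.4, 0.1]
gripper_width: 0.6
time_s: 9.85
ee_pos: [542.3, 120.6, 134.4]
ee_rot: [-89.8, -0.0, -87.5]
force: [-2.6, 0.1, 4.8]
gripper_width: 0.6
```

Contact near z = 135. I'll continue in small steps.

```bash
python3 -m pendant '[{"delta_pos":[0,0.1,0],"twist":[0,0,0],"grip":0},{"delta_pos":[0,0.2,0],"twist":[0,0,0],"grip":0},{"delta_pos":[0,0.3,0],"twist":[0,0,0],"grip":0},{"delta_pos":[0,0.4,0],"twist":[0,0,0],"grip":0},{"delta_pos":[0,0.4,0],"twist":[0,0,0],"grip":0}]'
python3 -m pendant '[{"delta_pos":[0,0.1,0],"twist":[0,0,0],"grip":0},{"delta_pos":[0,0.2,0],"twist":[0,0,0],"grip":0},{"delta_pos":[0,0.3,0],"twist":[0,0,0],"grip":0},{"delta_pos":[0,0.3,0],"twist":[0,0,0],"grip":0},{"delta_pos":[0,0.3,0],"twist":[0,0,0],"grip":0}]'
```

```text
time_s: 10.35
ee_pos: [542.3, 120.5, 130.3]
ee_rot: [-89.8, -0.0, -87.5]
force: [-1.8, 0.6, 5.5]
gripper_width: 0.1
time_s: 10.85
ee_pos: [542.3, 120.6, 127.2]
ee_rot: [-89.8, -0.0, -87.5]
force: [-2.0, -0.1, 5.9]
gripper_width: 0.4
```

```bash
python3 -m pendant '[{"delta_pos":[0,0.05,0],"twist":[0,0,0],"grip":0},{"delta_pos":[0,0.1,0],"twist":[0,0,0],"grip":0},{"delta_pos":[0,0.15,0],"twist":[0,0,0],"grip":0},{"delta_pos":[0,0.15,0],"twist":[0,0,0],"grip":0},{"delta_pos":[0,0.15,0],"twist":[0,0,0],"grip":0}]'
```

```text
time_s: 11.35
ee_pos: [542.3, 120.5, 126.3]
ee_rot: [-89.8, -0.0, -87.5]
force: [-2.1, -1.0, 8.5]
gripper_width: 0.2
```

```bash
python3 -m pendant '[{"delta_pos":[0,0.05,0],"twist":[0,0,0],"grip":0},{"delta_pos":[0,0.1,0],"twist":[0,0,0],"grip":0},{"delta_pos":[0,0.1,0],"twist":[0,0,0],"grip":0},{"delta_pos":[0,0.1,0],"twist":[0,0,0],"grip":0},{"delta_pos":[0,0.1,0],"twist":[0,0,0],"grip":0}]'
```

```text
time_s: 11.85
ee_pos: [542.4, 120.5, 126.2]
ee_rot: [-89.7, -0.0, -87.5]
force: [-4.3, -0.5, 14.1]
gripper_width: 0.5
```

```bash
python3 -m pendant '[{"delta_pos":[0,-2,0],"twist":[0,0,0],"grip":0},{"delta_pos":[0,-5,0],"twist":[0,0,0],"grip":0},{"delta_pos":[0,-9,0],"twist":[0,0,0],"grip":0},{"delta_pos":[0,-13,0],"twist":[0,0,0],"grip":0},{"delta_pos":[0,-16,0],"twist":[0,0,0],"grip":0}]'
python3 - <<'E'
from h import *
p,_,_=snap('side','s9');p2,_,_=snap('top','t9')
cv2.imwrite('pics/s9z.png',cv2.resize(p[165:315,215:365,::-1],None,fx=4,fy=4,interpolation=cv2.INTER_CUBIC))
E
```

```text
time_s: 12.35
ee_pos: [542.4, 120.7, 286.6]
ee_rot: [-89.6, 0.0, -87.5]
force: [0.7, -0.0, -0.3]
gripper_width: 0.5
```

View pics/s9z.png

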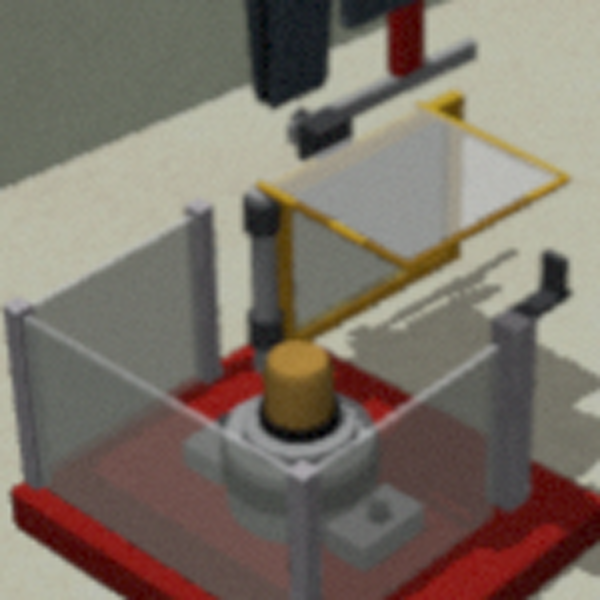

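View pics/t9.png

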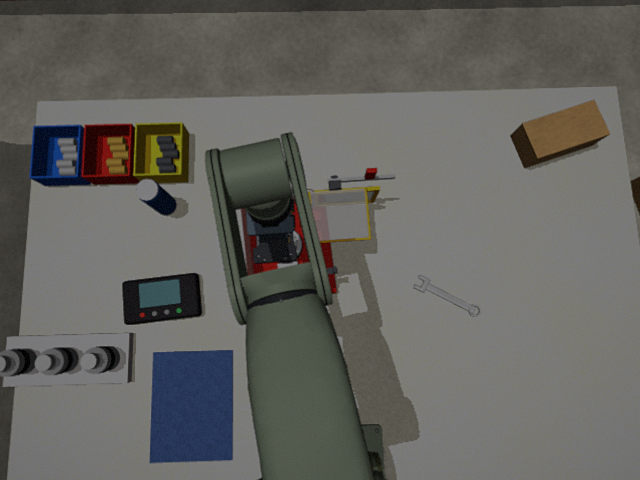

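```bash
python3 - <<'E'
from h import *
s=np.load('pics/s9.npz');t=np.load('pics/t9.npz')
for nm,a,(x0,x1,y0,y1) in(('side',s,(300,345,140,200)),('top',t,(350,400,160,190))):
    h=cv2.cvtColor(a['p'],cv2.COLOR_RGB2HSV); m=((h[...,0]<8)|(h[...,0]>172))&(h[...,1]>130)&(h[...,2]>50)
    k=np.zeros_like(m);k[y0:y1,x0:x1]=1;ys,xs=np.where(m&k);print(nm,xs.min(),xs.max(),ys.min(),ys.max(),len(xs))
for phi in(1.45,1.5,1.55):
  for th in(0,.1):
    L=Ro.from_rotvec(F.apply([0,1,0])*th);G=Ro.from_rotvec([0,0,phi])
    f=lambda q:HINGE+G.apply(PIV+L.apply(q-PIV)-HINGE)
    tip=TAB+F.apply([-47,0,-38]); tb=TAB+[0,0,-25]; tp=TAB+[0,0,20]
    print(phi,th,[np.round(proj(c,f(q)),1) for c in(s,t) for q in(tp,tb,tip)])
a=t['p'][155:215,300:410,::-1];cv2.imwrite('pics/t9z.png',cv2.resize(a,None,fx=7,fy=7,interpolation=cv2.INTER_CUBIC))
a=s['p'][140:220,280:350,::-1];cv2.imwrite('pics/s9y.png',cv2.resize(a,None,fx=7,fy=7,interpolation=cv2.INTER_CUBIC))
E
```

```text
side 312 320 165 183 124
top 366 376 168 172 50
1.45 0 [array([318.6, 164.2]), array([318.4, 180.8]), array([332.4, 179.6]), array([373.2, 173.4]), array([370.9, 179.7]), array([390.6, 181.3])]
1.45 0.1 [array([316.7, 162.1]), array([318. , 178.2]), array([332.3, 175.1]), array([370.8, 172.3]), array([370.5, 178.6]), array([391.2, 179.6])]
1.5 0 [array([316.3, 163.4]), array([316.1, 180. ]), array([329.5, 178.4]), array([372.5, 170.4]), array([370.2, 176.8]), array([389.9, 177.4])]
1.5 0.1 [array([314.5, 161.3]), array([315.7, 177.3]), array([329.4, 174. ]), array([370.1, 169.4]), array([369.9, 175.7]), array([390.5, 175.7])]
1.55 0 [array([313.9, 162.6]), array([313.8, 179.2]), array([326.4, 177.3]), array([371.7, 167.4]), array([369.4, 173.9]), array([389. , 173.6])]
1.55 0.1 [array([312.1, 160.5]), array([313.3, 176.5]), array([326.4, 172.9]), array([369.3, 166.5]), array([369.1, 172.9]), array([389.5, 171.8])]
```

View pics/t9z.png

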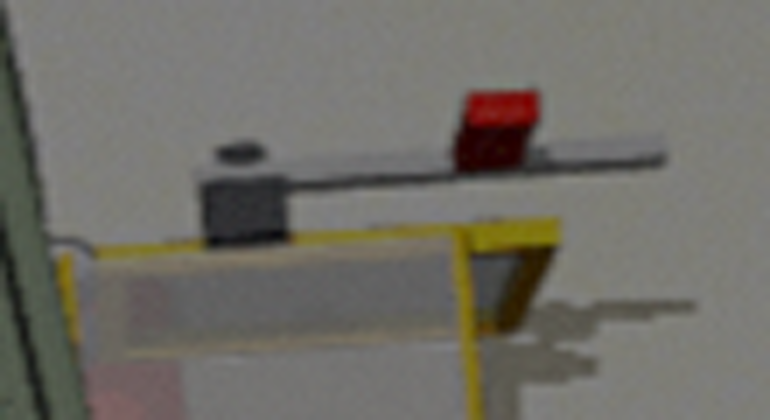

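View pics/s9y.png

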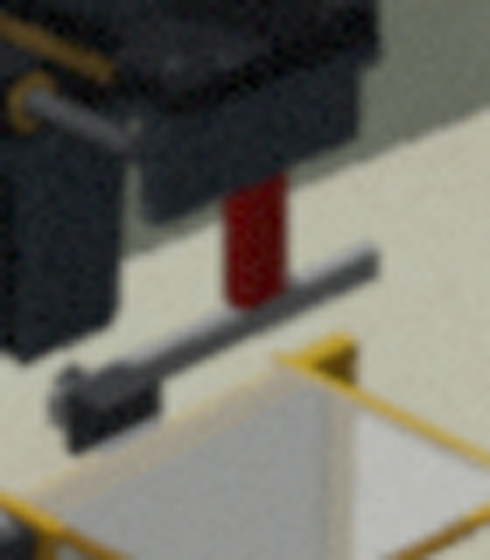

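```bash
python3 -c "
from workcell import state,job
s=state();print(s['qvel'],s['force']);print(job.job_done())"
```

```text
[ 0.05582938  1.96930897  5.70558558 -0.07517167 -2.33628685 -0.03021745] [-0.5184774   0.71748876  0.32842753]
the job is handed in; nothing more can be done
None
```

I finished the job and handed it in at about 12.5 s of the 51 s allowed. The hand-in gave no verdict.

**What I did:** I pinched the red tab and lifted the latch bar about 0.27 rad. I then swung the gate to about 1.5 rad, lowered the bar and let go. With the gripper shut, I pressed the arbor down until it stopped.

**Last checks:**
- **Arbor:** it stopped moving with its top at about 126.2 mm, against 126 mm fully home. The push force rose to 14 N there, above the 6 to 10 N needed to move it. The side picture shows the black collar down on the nose.
- **Gate and latch:** the tab's position in the top view fits a gate angle of about 1.5 rad with the bar level. In the side view the tab's lower end sat about 3 pixels lower than predicted. A raised bar would have put it higher.
- **Bystanders:** the pendant, can and wrench appear in the same places as in the first top picture. I compared them by eye only.
- **Clearance:** the gripper's tip was about 160 mm above the arbor and the force reading was near zero. The arm was still settling slightly, at up to about 6 degrees/s, when I handed in.

**Disagreements:** two measurements did not match well, and I did not rely on either. The hinge height from two views came out at 138 mm instead of 155 mm. An early side-view fix of the tab was about 6 mm off the wrist and top views.

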